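# Step the specimen carousel to the magnifier

### The arm

A 7-joint arm with a two-finger parallel gripper is mounted at the origin on a cart in front of the work surface, level with it; the furniture and walls round the work are solid. World frame = base frame: x ahead of the robot, y to its left, z up, the work surface at z = 0. Lengths are in m, angles in rad, forces in N, time in s.
With the tool pointing down it reaches from about 0.35 to 0.9 m from the base axis. Payload 8.1 kg.
Tool frame: the origin (TCP) lies on the centre line of the jaws, within the pads' length; the fingertips stand finger_overhang ahead of it and the grasp point (between the pads) lies 8 mm behind it (finger_overhang is the distance from the TCP to the fingertips, in m); z points along the fingers, x is the direction in which the jaws open and shut, and the axes are right-handed (so a half turn about z gives the same grasp; the last joint's range is limited). The gripper opens to 85 mm and grips with 20 to 120 N. Pads are 22 mm wide; open, the fingers measure 114 mm over their backs; the gripper's body (76 mm by 85 mm) begins 54 mm behind the grasp point. The pads swing forward as they close: fully open they stand 13 mm farther back than shut.
Start: joints at [-1.205, 0.434, 0.025, 1.573, -0.012, 1.134, -0.075], TCP at [0.282, 0.558, 0.242] pointing down, gripper open.
Joint ranges: [-2.62, 2.62], [-0.44, 2.09], [-1.27, 1.32], [0.08, 2.57], [-1.32, 4.46], [0.12, 2], [-2.74, 2.74]. Speed limits (rad/s): [2.22, 2.22, 3.01, 3.01, 3.14, 3.14, 3.14].

### API

Orientations are given as a rotation vector (axis times angle).
In Python, from bench import * gives the robot as it stands.
- The arm moves only by the shell command python3 -m inch 'ROWS'. ROWS is JSON, one flat list of numbers, 7 for each row, row after row: the shift along the tool's x, y, z in m, then the turn, a rotation vector about the tool's x, y, z in rad, then the opening, from -1 (shut) to 1 (fully open), so that 0 is half open. A call has 1 to 20 rows; each row is the pose to reach, as a shift and turn from the pose commanded when the call began, along the tool's axes at that moment; what a row does not reach only later rows make up. A row lasts 1/10 s, in which the tool goes at most 50 mm and 8.59 degrees, less where a joint would pass 70% of its speed; a pose out of reach is approached as far as the arm can. A call with a gripper value outside its range is refused whole. The fingers move at their own pace and stop on an object; the grip force is fixed at half the most. Time passes only in rows, so rows that repeat a pose let the fingers close. It gives the time, the measured TCP pose, the force and the opening at its end, in the units of the state.
- read_state(): the state, without advancing time (a new reading comes with each control period).
- snapshot(name): name is "scene" or "side" or "wrist"; returns the picture (400x640x3 uint8, blue, green, red); there is no depth.
- camera_info(name): a dict with "fx", "fy", "cx", "cy" (pixels), "R" (3x3) and "t" (3): a world point X has camera coordinates R X + t; the wrist camera has in their place "hand_eye" (4x4, takes a point from camera to tool coordinates, whose origin is the TCP and whose axes are the tool frame's). Camera axes: x right, y down, z forward; pixel columns grow to the right and rows downward; lengths in m; the calibration is good to about 2 mm. The wrist camera is an equidistant fisheye: a pixel r from the principal point sees the ray r / f radians off the axis. A picture is of the moment at which its call begins: read the wrist's pose just before it. camera_info takes no time and is no camera call.
- hand_in(): hands the job in, once; it reports no verdict.
Trained networks look in the newest picture that a camera, given by its name, has taken for a name from the list of things; names that differ only in an ending like _2 or _b are one class to them, and where a whole thing is asked for, a point or a joint stands for the part that bears it (a point fixed in the world has none). Each returns a list of dicts, best first, with "conf" (0 to 1); they miss things now and then, are a little off and sometimes report something else, mostly with a low value. They report only what shows in the picture. A call takes as long as a camera call. They do not tell look-alikes from the thing itself.
- spot_in(label, camera): "at" ([x, y, z] in m, in the coordinates of the camera as it stood for that picture, good to about 4 mm: the middle of the surface that is visible of it).
The state is a dict: "time_s": time; "joint_pos": joint angles; "qvel": joint speeds; "tau": joint torques, N m; "ee_pos": TCP position; "orientation": TCP orientation; "ft_force": force on the tool from outside, world axes, zero at the start; "torque": the same for the moment, N m; "grip_width": finger opening in m.
Only numpy, scipy, OpenCV 4.12 (cv2) and the standard library are available. Lean on these libraries where they do the work, as an engineer would, in place of code of your own. Each camera call takes 0.05 s, during which the arm holds its last target.

### The job

Push the carousel round by the tabs on its rim, with the fingertips, until the widest of the four black specimens is centred under the magnifier, and leave it there. Turn it gently, and do not touch or lift the specimens: all four must stay sitting flat in their pockets. Leave the beaker, the roll of black tape and the timer beside it where they stand.

Things in the scene. Friction and masses are not known exactly. Their poses are not given: they have to be found in the camera images.
- stand: Fixed stand of the carousel: round grey foot (156 mm across, 16 mm high), bearing column, and a low bar (30 mm wide, 10 mm high) out to a thin steel post 175 mm from the turning axis, 140 mm high, that carries the magnifier on a level arm. Origin: on the worktop at the turning axis; x points level toward the magnifier and post (roughly away from the robot), z up.
- lens (a point): Centre of the round magnifier (glass in a black ring, 71 mm across over the ring), level, 135 mm above the worktop and 68 mm from the turning axis: exactly over the circle on which the pockets travel.
- plate_top (a point): Centre of the carousel plate's top, 42 mm above the worktop, on the turning axis. The plate is a flat aluminium disc, 212 mm across, 12 mm thick, with six round pockets every 60 degrees, centred 68 mm from the axis; each is a raised ring, 45 mm inside, 51 mm outside, 7 mm high. A dark hub 36 mm across and 13 mm high sits in the middle.
- carousel (a joint): Angle of the carousel plate about its vertical axis, rad, 0 at the start, growing counter-clockwise seen from above. It turns either way through more than a full turn, with no clicks or stops; light friction (about 1 N at a tab) holds it where it is left.
- tab_0: Steel tab 0 of six alike on the plate's rim, half-way between pockets, every 60 degrees, turning with the plate: upright flat end 36 mm long (radial), 10 mm thick (tangential), 34 mm high. Origin: its middle, 132 mm from the axis and 50 mm above the worktop (it spans 33 to 67 mm in height, 114 to 150 mm from the axis). x points radially outward. Free air below it, but for the stand's low bar.
- tab_1: Steel tab 1 of six alike on the plate's rim, half-way between pockets, every 60 degrees, turning with the plate: upright flat end 36 mm long (radial), 10 mm thick (tangential), 34 mm high. Origin: its middle, 132 mm from the axis and 50 mm above the worktop (it spans 33 to 67 mm in height, 114 to 150 mm from the axis). x points radially outward. Free air below it, but for the stand's low bar.
- tab_2: Steel tab 2 of six alike on the plate's rim, half-way between pockets, every 60 degrees, turning with the plate: upright flat end 36 mm long (radial), 10 mm thick (tangential), 34 mm high. Origin: its middle, 132 mm from the axis and 50 mm above the worktop (it spans 33 to 67 mm in height, 114 to 150 mm from the axis). x points radially outward. Free air below it, but for the stand's low bar.
- tab_3: Steel tab 3 of six alike on the plate's rim, half-way between pockets, every 60 degrees, turning with the plate: upright flat end 36 mm long (radial), 10 mm thick (tangential), 34 mm high. Origin: its middle, 132 mm from the axis and 50 mm above the worktop (it spans 33 to 67 mm in height, 114 to 150 mm from the axis). x points radially outward. Free air below it, but for the stand's low bar.
- tab_4: Steel tab 4 of six alike on the plate's rim, half-way between pockets, every 60 degrees, turning with the plate: upright flat end 36 mm long (radial), 10 mm thick (tangential), 34 mm high. Origin: its middle, 132 mm from the axis and 50 mm above the worktop (it spans 33 to 67 mm in height, 114 to 150 mm from the axis). x points radially outward. Free air below it, but for the stand's low bar.
- tab_5: Steel tab 5 of six alike on the plate's rim, half-way between pockets, every 60 degrees, turning with the plate: upright flat end 36 mm long (radial), 10 mm thick (tangential), 34 mm high. Origin: its middle, 132 mm from the axis and 50 mm above the worktop (it spans 33 to 67 mm in height, 114 to 150 mm from the axis). x points radially outward. Free air below it, but for the stand's low bar.
- wide_mid (a point): The widest specimen: a black round mount 40 mm in diameter, 21 mm high, loose in a pocket. This is the one to bring under the magnifier. The point is its centre, half-way up; it stands on the plate, 42 mm above the worktop.
- small_a_mid (a point): A narrower black round specimen, 30 mm in diameter, 20 mm high, loose in another pocket. The point is its centre, half-way up; it stands on the plate, 42 mm above the worktop.
- small_b_mid (a point): A narrower black round specimen, 32 mm in diameter, 15 mm high, loose in another pocket. The point is its centre, half-way up; it stands on the plate, 42 mm above the worktop.
- small_c_mid (a point): A narrower black round specimen, 30 mm in diameter, 25 mm high, loose in another pocket. The point is its centre, half-way up; it stands on the plate, 42 mm above the worktop.
- beaker: Bystander: a clear plastic beaker, 55 mm across, 72 mm high, standing loose beside the carousel. Origin: centre of its underside.
- black_tape: Bystander: a roll of black tape lying flat, 53 mm across, 19 mm high, loose. Origin: centre of its underside.
- bench_timer: Bystander: a small round white timer, 64 mm across, 47 mm high, loose. Origin: centre of its underside.
Things that resemble listed ones, but are neither listed nor needed, are in the scene too. What is shaped like the part that bears small_b_mid but purple is not meant. What is shaped like the part that bears small_a_mid but yellow is not meant.

How it is judged:
By the outcome, as a careful person would: the job done as asked, in the order asked, and still so for the second after the job is handed in, with the robot touching nothing.
It also fails if it takes over 45 s, if anything falls off the work surface, if the arm or the gripper's body presses on something with over 40 N, if the wrist force passes 120 N, or if a joint passes its speed limit or range.

## Working session

There is one attempt and no reset: what is moved stays moved. The work goes in short steps, Python scripts to look and compute and a shell command to move; the robot and the scene stay as the last step left them, time stands still between calls to the robot, and variables do not carry over. Pictures are saved under pics/ and viewed, and the job is handed in when it is done.

```bash
ls; mkdir -p pics
python3 - <<'E'
from bench import *
import cv2
s=read_state()
for k in s: print(k,s[k])
for n in ("scene","side","wrist"):
    im=snapshot(n); cv2.imwrite(f"pics/{n}0.png",im)
    c=camera_info(n); print(n,c)
E
```

```text
pics
time_s 0.0
joint_pos [-1.20463919  0.43525607  0.02495699  1.57412414 -0.01161408  1.13398858
 -0.07510433]
qvel [-0.00107462 -0.00069035  0.00010615 -0.00048482  0.00041348 -0.00113009
 -0.00197995]
tau [ 8.50780852e-04 -6.70475721e+01  1.02500159e+00 -3.16209626e+01
  1.54819235e-02  1.23620045e-02  1.91332923e-07]
ee_pos [0.28217274 0.557115   0.24149475]
orientation [ 2.67584390e+00  1.64420858e+00 -2.06953787e-03]
ft_force [-0.34884302  0.44933787 -0.25161839]
torque [-0.01647871 -0.012337    0.02017517]
grip_width 0.08550797718867413
scene {'fx': 470.9294550762968, 'fy': 470.9294550762968, 'cx': 317.3405018327582, 'cy': 200.84745212883968, 'R': array([[ 0.47361028, -0.88057138,  0.01695111],
       [-0.65309967, -0.36404849, -0.66402525],
       [ 0.59089265,  0.30341842, -0.74751798]]), 't': array([-0.21059187,  0.47984075,  0.806969  ])}
side {'fx': 427.3750163212991, 'fy': 427.3750163212991, 'cx': 326.2895535178563, 'cy': 202.7296992871269, 'R': array([[ 0.99956649, -0.02649003, -0.01284985],
       [-0.02093861, -0.33276647, -0.94277678],
       [ 0.02069819,  0.94263713, -0.33317687]]), 't': array([-0.60247159,  0.14167785,  0.98204183])}
wrist {'fx': 309.70691628693146, 'fy': 309.70691628693146, 'cx': 319.9446436214276, 'cy': 201.38341240526654, 'hand_eye': array([[ 9.99998705e-01, -1.02820894e-03, -1.23782500e-03,
         8.90815768e-04],
       [ 1.36354050e-03,  9.49914773e-01,  3.12506102e-01,
        -8.13164039e-02],
       [ 8.54506687e-04, -3.12507385e-01,  9.49914946e-01,
        -1.30353184e-01],
       [ 0.00000000e+00,  0.00000000e+00,  0.00000000e+00,
         1.00000000e+00]])}
```

View pics/scene0.png

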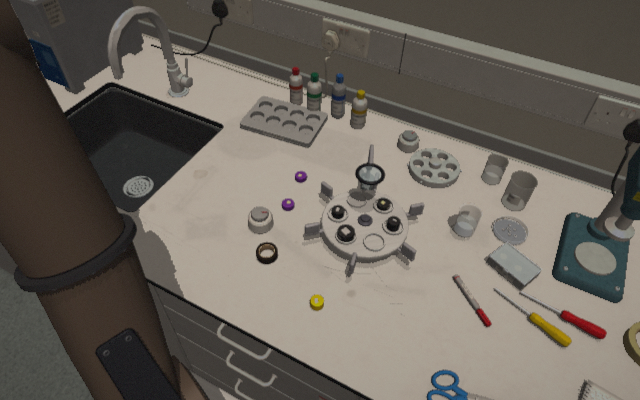

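View pics/side0.png

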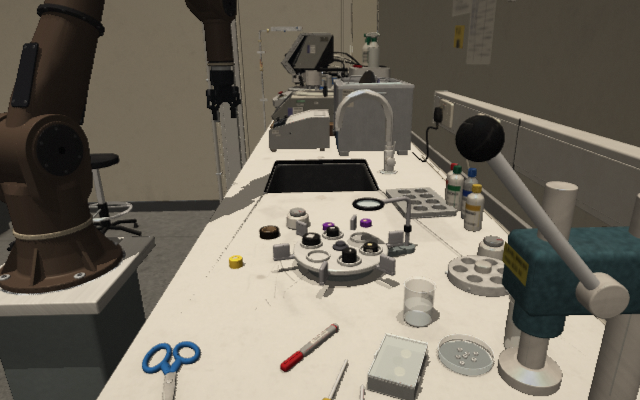

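View pics/wrist0.png

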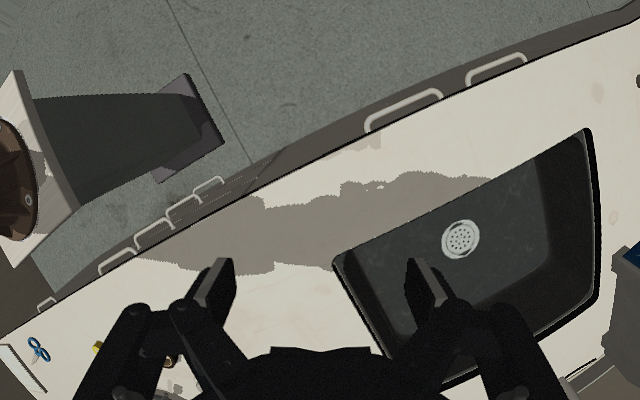

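```bash
cat > h.py <<'E'
from bench import *
import numpy as np, cv2
from scipy.spatial.transform import Rotation as Ro
def toworld(n,p,s=None):
    c=camera_info(n); p=np.array(p)
    if n=="wrist":
        H=c["hand_eye"]; p=H[:3,:3]@p+H[:3,3]
        return Ro.from_rotvec(s["orientation"]).apply(p)+s["ee_pos"]
    return c["R"].T@(p-c["t"])
def proj(n,X):
    c=camera_info(n); x=np.atleast_2d(X)@c["R"].T+c["t"]
    return np.c_[c["fx"]*x[:,0]/x[:,2]+c["cx"],c["fy"]*x[:,1]/x[:,2]+c["cy"]]
E
python3 - <<'E'
from h import *
for n in("scene","side"):
    snapshot(n)
    for l in("stand","lens","plate_top","wide_mid","small_a_mid","tab_0","beaker","black_tape","bench_timer","carousel"):
        try:
            for d in spot_in(l,n)[:7]:
                w=toworld(n,d["at"]); print(n,l,round(d["conf"],2),w.round(3),proj(n,w)[0].round())
        except Exception as e: print(l,e)
E
```

```text
scene stand 0.7 [0.7   0.006 0.141] [367. 170.]
scene stand 0.44 [0.542 0.064 0.052] [314. 230.]
scene lens 0.91 [0.703 0.005 0.141] [368. 169.]
scene plate_top 0.86 [ 0.621 -0.039  0.041] [367. 226.]
scene wide_mid 0.72 [ 0.564 -0.01   0.059] [346. 233.]
scene small_a_mid 0.6 [0.612 0.035 0.06 ] [338. 212.]
scene tab_0 0.73 [ 0.594 -0.153  0.056] [408. 250.]
scene tab_0 0.72 [0.67  0.096 0.056] [326. 189.]
scene tab_0 0.68 [ 0.497 -0.053  0.061] [350. 262.]
scene tab_0 0.62 [ 0.718 -0.126  0.05 ] [415. 210.]
scene tab_0 0.46 [0.541 0.067 0.053] [312. 229.]
scene beaker 0.58 [ 0.743 -0.244  0.048] [465. 222.]
scene black_tape 0.73 [0.453 0.14  0.018] [267. 252.]
scene black_tape 0.69 [0.52  0.202 0.033] [259. 219.]
scene bench_timer 0.92 [0.519 0.199 0.033] [260. 220.]
scene bench_timer 0.5 [0.454 0.142 0.018] [266. 252.]
scene carousel 0.65 [ 0.618 -0.041  0.046] [367. 226.]
side stand 0.78 [0.723 0.005 0.057] [378. 234.]
side stand 0.54 [ 0.723 -0.132  0.052] [388. 263.]
side lens 0.75 [0.725 0.011 0.056] [379. 233.]
side plate_top 0.8 [ 0.63  -0.065  0.046] [339. 252.]
side plate_top 0.56 [ 0.762 -0.01   0.053] [396. 238.]
side small_a_mid 0.58 [0.615 0.026 0.059] [331. 230.]
side small_a_mid 0.44 [ 0.396 -0.033  0.014] [234. 261.]
side tab_0 0.68 [0.542 0.062 0.05 ] [300. 228.]
side tab_0 0.64 [ 0.507 -0.061  0.047] [282. 253.]
side tab_0 0.64 [ 0.722 -0.132  0.054] [387. 263.]
side tab_0 0.63 [ 0.76  -0.007  0.053] [395. 237.]
side tab_0 0.57 [ 0.586 -0.169  0.054] [319. 273.]
side tab_0 0.39 [0.675 0.083 0.053] [355. 223.]
side beaker 0.92 [ 0.756 -0.266  0.051] [420. 300.]
side black_tape 0.8 [0.457 0.124 0.017] [268. 232.]
side bench_timer 0.28 [ 0.584 -0.17   0.053] [318. 274.]
side carousel 0.84 [ 0.629 -0.062  0.044] [339. 253.]
```

Run:
```python
import cv2,numpy as np
a=cv2.imread("pics/scene0.png")[145:280,290:440]; b=cv2.imread("pics/side0.png")[190:290,260:420]
cv2.imwrite("pics/z1.png",cv2.resize(a,None,fx=4,fy=4,interpolation=2)); cv2.imwrite("pics/z2.png",cv2.resize(b,None,fx=5,fy=5,interpolation=2))
```

```text
(no output)
```

View pics/z1.png

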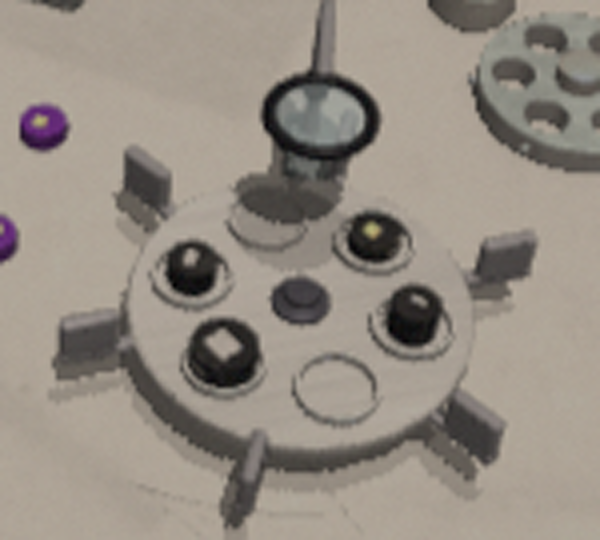

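View pics/z2.png

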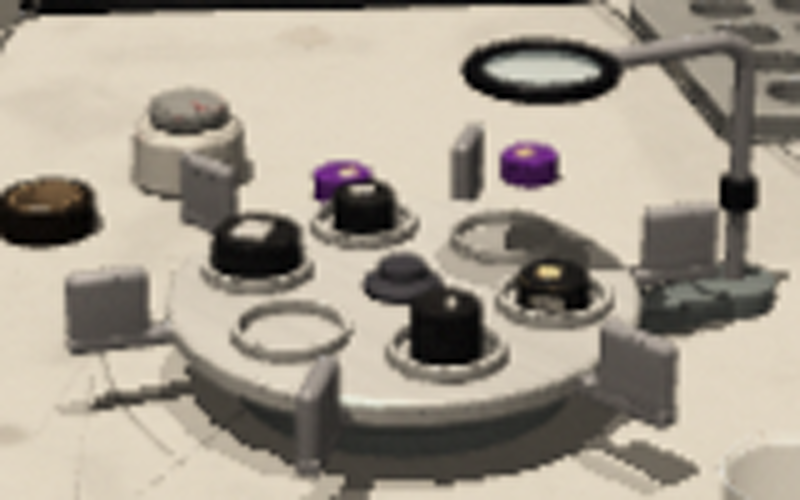

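```bash
cat > fit.py <<'E'
from h import *
from scipy.optimize import least_squares
obs={"scene":[(357,200.5,0),(383.3,205.5,1),(392.8,225.5,2),(374.3,242.5,3),(346,235.5,4),(337.8,213.5,5)],
"side":[(260+365/5,190+222/5,5),(260+257/5,190+264/5,4),(260+292/5,190+330/5,3),(260+447/5,190+348/5,2),(260+556/5,190+298/5,1)]}
lens={"scene":(370.2,173.7),"side":(368.8,204)}
def pk(p,k,z=.047):
    a=p[2]-k*np.pi/3; return np.array([p[0]+.068*np.cos(a),p[1]+.068*np.sin(a),z])
def f(p):
    r=[]
    for i,n in enumerate(obs):
        o=p[4+2*i:6+2*i]
        for u,v,k in obs[n]: r+=list(proj(n,pk(p,k))[0]+o-(u,v))
        L=[p[0]+.068*np.cos(p[3]),p[1]+.068*np.sin(p[3]),.135]
        r+=list(proj(n,L)[0]+o-lens[n])
    r+=list(p[4:]*1.0)
    return r
s=least_squares(f,[.625,-.04,.5,.5,0,0,0,0])
p=s.x;print(p.round(4),"rms",np.sqrt(np.mean(s.fun**2)));print(np.round(s.fun,1))
print("pocket0 deg",np.degrees(p[2]),"lens deg",np.degrees(p[3]),"wide",np.degrees(p[2])-240, "turn",np.degrees(p[3]-p[2])+240-360)
E
python3 fit.py
```

```text
[ 0.6338 -0.0304  0.7425  0.3757 -0.6012  0.139   0.3378  0.8532] rms 0.38809677989110736
[-0.2 -1.   0.3 -0.2  0.3  0.7  0.1 -0.5 -0.1 -0.1  0.2  0.3 -0.   0.7
 -0.1 -0.3  0.2 -0.  -0.1 -0.3  0.2 -0.2 -0.3 -0.4 -0.3  0.3 -0.6  0.1
  0.3  0.9]
pocket0 deg 42.54164055161728 lens deg 21.527629592148116 wide -197.45835944838274 turn -141.01401095946915
```

Run:
```python
import bench; from h import *
print([x for x in dir(bench) if not x.startswith('_')]); print(getattr(bench,'finger_overhang',None))
s=read_state(); R=Ro.from_rotvec(s["orientation"]); print(R.as_matrix().round(3))
d=np.array([.652,-.161,.242])-s["ee_pos"]; print("shift",R.inv().apply(d).round(4))
T=Ro.from_matrix(np.diag([1,-1,-1.])); print("turn",(R.inv()*T).as_rotvec().round(4))
```

```text
['MotionError', 'camera_info', 'finger_overhang', 'hand_in', 'read_state', 'snapshot', 'spot_in']
0.011
[[ 0.452  0.892  0.   ]
 [ 0.892 -0.452  0.   ]
 [ 0.     0.    -1.   ]]
shift [-4.740e-01  6.544e-01  3.000e-04]
turn [-0.0000e+00 -1.0000e-04  1.1019e+00]
```

```bash
python3 -m inch '[-0.01,0.014,0,0,0,0.02,-1, -0.03,0.041,0,0,0,0.07,-1, -0.056,0.077,0,0,0,0.13,-1, -0.082,0.113,0,0,0,0.19,-1, -0.108,0.149,0,0,0,0.25,-1, -0.134,0.185,0,0,0,0.31,-1, -0.16,0.221,0,0,0,0.37,-1, -0.186,0.257,0,0,0,0.43,-1, -0.212,0.293,0,0,0,0.49,-1, -0.238,0.329,0,0,0,0.55,-1, -0.264,0.365,0,0,0,0.61,-1, -0.29,0.4,0,0,0,0.67,-1, -0.316,0.436,0,0,0,0.73,-1, -0.342,0.472,0,0,0,0.79,-1, -0.368,0.508,0,0,0,0.85,-1, -0.394,0.544,0,0,0,0.91,-1, -0.42,0.58,0,0,0,0.98,-1, -0.445,0.615,0,0,0,1.04,-1, -0.465,0.642,0,0,0,1.08,-1, -0.474,0.654,0,0,0,1.102,-1]'
python3 - <<'E'
from h import *
s=read_state();print(s)
cv2.imwrite("pics/w1.png",snapshot("wrist"));cv2.imwrite("pics/s1.png",snapshot("scene"))
E
```

```text
time_s: 3.25
ee_pos: [0.6512, -0.166, 0.2423]
orientation: [3.139, -0.011, -0.0]
ft_force: [0.4, 0.2, 0.7]
grip_width: -0.0005
{'time_s': 3.25, 'joint_pos': array([-0.14904285,  0.54258757,  0.51290834,  1.47549913, -0.27363076,
        1.19491691,  0.39582631]), 'qvel': array([ 0.17298463,  0.15480296,  0.01705272, -0.2380462 , -0.09517026,
        0.12202341, -0.00917923]), 'tau': array([-1.74902078e+00, -7.04285073e+01,  9.00961608e+00, -3.10728729e+01,
       -4.38461720e-02, -2.18460825e-01,  1.86954355e-01]), 'ee_pos': array([ 0.65115065, -0.16598079,  0.24230132]), 'orientation': array([ 3.13941712e+00, -1.10528182e-02, -1.31246273e-04]), 'ft_force': array([0.36941106, 0.2372421 , 0.67193264]), 'torque': array([-0.03134767, -0.00949639,  0.00637472]), 'grip_width': -0.000505999993148823}
```

View pics/w1.png

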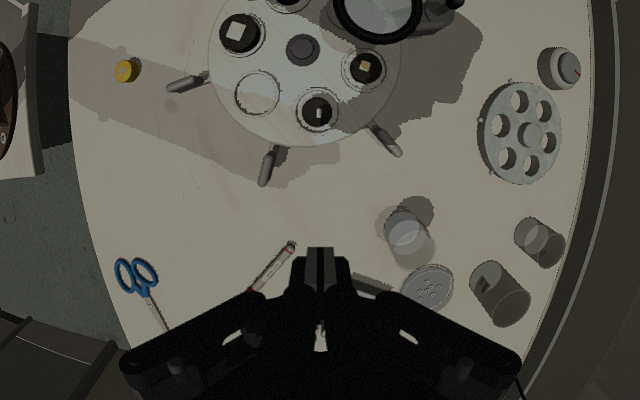

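View pics/s1.png

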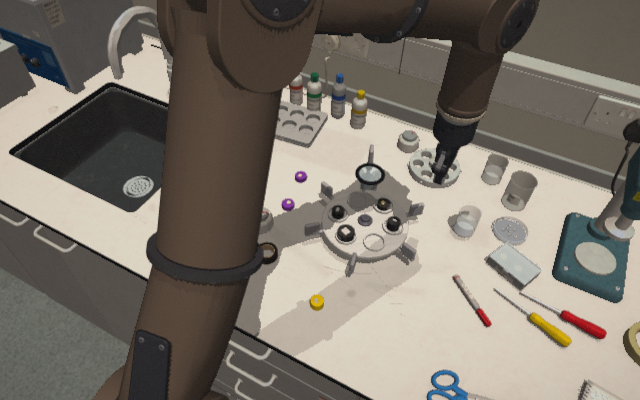

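```bash
cat >> h.py <<'E'
def wproj(X,s):
    c=camera_info("wrist"); H=c["hand_eye"]
    x=Ro.from_rotvec(s["orientation"]).inv().apply(np.atleast_2d(X)-s["ee_pos"]); x=(x-H[:3,3])@H[:3,:3]
    r=np.hypot(x[:,0],x[:,1]); th=np.arctan2(r,x[:,2])
    return np.c_[c["cx"]+c["fx"]*th*x[:,0]/r, c["cy"]+c["fy"]*th*x[:,1]/r]
E
python3 - <<'E'
from h import *
s=read_state(); p=[.6338,-.0304]
ts=[]
im=cv2.imread("pics/w1.png")
def circ(c,r,z,col):
    t=np.linspace(0,2*np.pi,120); P=wproj(np.c_[c[0]+r*np.cos(t),c[1]+r*np.sin(t),z+0*t],s)
    cv2.polylines(im,[np.int32(P)],True,col,1)
circ(p,.106,.042,(0,0,255))
for k in range(6):
    a=np.radians(42.54-60*k); circ((p[0]+.068*np.cos(a),p[1]+.068*np.sin(a)),.0255,.049,(0,255,0))
a=np.radians(21.5); circ((p[0]+.068*np.cos(a),p[1]+.068*np.sin(a)),.0355,.135,(255,0,255))
for k in range(6):
    a=np.radians(12.54+60*k); e=np.array([np.cos(a),np.sin(a)]); 
    P=wproj([[*(p+r*e),.067] for r in(.114,.15)],s); cv2.polylines(im,[np.int32(P)],False,(255,0,0),1)
cv2.imwrite("pics/w1o.png",cv2.resize(im[:220,150:450],None,fx=2.6,fy=2.6))
E
```

```text
(no output)
```

View pics/w1o.png

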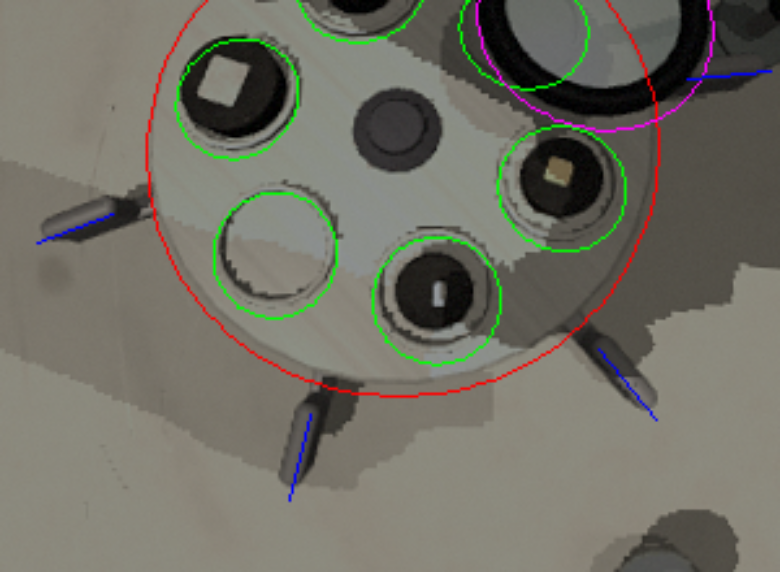

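```bash
python3 -m inch '[0,0,0.02,0,0,0,-1, 0,0,0.05,0,0,0,-1, 0,0,0.08,0,0,0,-1, 0,0,0.1,0,0,0,-1, 0,0,0.1,0,0,0,-1, 0,0,0.1,0,0,0,-1]'
cat > meas.py <<'E'
from h import *
import sys
from scipy.optimize import least_squares
def overlay(im,s,p,ph,la,out,crop=None,f=2.6):
    def circ(c,r,z,col):
        t=np.linspace(0,2*np.pi,120); P=wproj(np.c_[c[0]+r*np.cos(t),c[1]+r*np.sin(t),z+0*t],s)
        cv2.polylines(im,[np.int32(P*16)],True,col,1,cv2.LINE_AA,4)
    circ(p,.106,.042,(0,0,255)); circ(p,.018,.055,(0,255,255))
    for k in range(6):
        a=np.radians(ph-60*k); circ((p[0]+.068*np.cos(a),p[1]+.068*np.sin(a)),.0255,.049,(0,255,0))
    a=np.radians(la); circ((p[0]+.068*np.cos(a),p[1]+.068*np.sin(a)),.0355,.135,(255,0,255))
    if crop: im=im[crop[0]:crop[1],crop[2]:crop[3]]
    cv2.imwrite(out,cv2.resize(im,None,fx=f,fy=f))
E
python3 - <<'E'
from meas import *
s=read_state();im=snapshot("wrist");cv2.imwrite("pics/w2.png",im);print(s["ee_pos"],abs(s["qvel"]).max(),s["ft_force"])
overlay(im,s,(.6338,-.0304),42.54,21.5,"pics/w2o.png",None,1.25)
E
```

```text
time_s: 3.95
ee_pos: [0.6515, -0.1597, 0.143]
orientation: [-3.141, -0.002, 0.0]
ft_force: [0.9, -0.3, 0.1]
grip_width: -0.0001
[ 0.65148946 -0.15970753  0.14297688] 0.02661729689565768 [ 0.86126515 -0.30403586  0.10331005]
```

View pics/w2o.png

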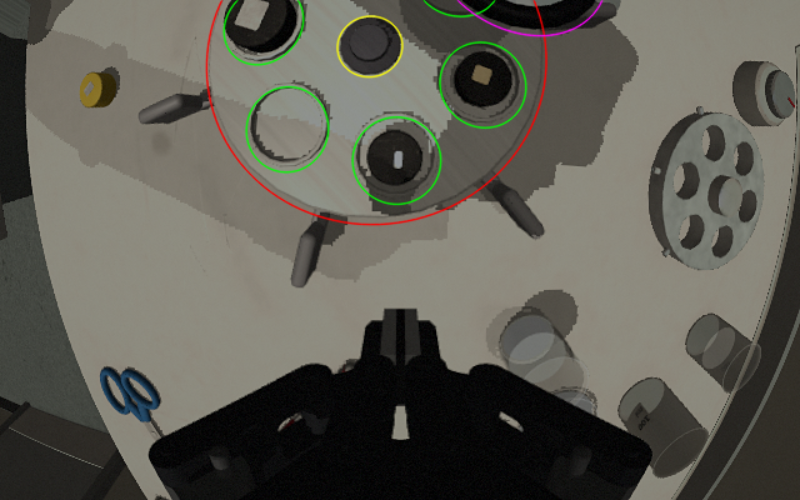

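```bash
python3 -m inch '[0,0,0.02,0,0,0,-1, 0,0,0.05,0,0,0,-1, 0,0,0.075,0,0,0,-1, 0,0,0.09,0,0,0,-1, 0,0,0.09,0,0,0,-1]'
cat > arc.py <<'E'
import sys,numpy as np
a0,a1,n=map(float,sys.argv[1:4]); r=.132
a=np.radians(np.linspace(a0,a1,int(n)+1)); x=r*np.cos(a);y=r*np.sin(a)
print(a0,a1,[(round(u,4),round(v,4)) for u,v in zip(x[1:]-x[0],-(y[1:]-y[0]))], "abs", .6338+x[0],-.0304+y[0])
E
for a in "278 240" "240 202" "202 164" "164 130"; do python3 arc.py $a 19; done
```

```text
time_s: 4.5
ee_pos: [0.651, -0.1603, 0.0515]
orientation: [-3.141, -0.0, 0.003]
ft_force: [-0.1, -0.0, -0.4]
grip_width: 0.0001
278.0 240.0 [(np.float64(-0.0046), np.float64(0.0006)), (np.float64(-0.0092), np.float64(0.001)), (np.float64(-0.0138), np.float64(0.0012)), (np.float64(-0.0184), np.float64(0.0013)), (np.float64(-0.023), np.float64(0.0012)), (np.float64(-0.0276), np.float64(0.001)), (np.float64(-0.0322), np.float64(0.0006)), (np.float64(-0.0367), np.float64(-0.0)), (np.float64(-0.0413), np.float64(-0.0007)), (np.float64(-0.0458), np.float64(-0.0016)), (np.float64(-0.0503), np.float64(-0.0026)), (np.float64(-0.0548), np.float64(-0.0038)), (np.float64(-0.0592), np.float64(-0.0052)), (np.float64(-0.0635), np.float64(-0.0067)), (np.float64(-0.0678), np.float64(-0.0083)), (np.float64(-0.0721), np.float64(-0.0101)), (np.float64(-0.0762), np.float64(-0.0121)), (np.float64(-0.0803), np.float64(-0.0142)), (np.float64(-0.0844), np.float64(-0.0164))] abs 0.6521708493267286 -0.1611153850738873
240.0 202.0 [(np.float64(-0.0039), np.float64(-0.0024)), (np.float64(-0.0078), np.float64(-0.
[... 1843 characters left out ...]
oat64(-0.0155)), (np.float64(0.0072), np.float64(-0.0193)), (np.float64(0.009), np.float64(-0.023)), (np.float64(0.0109), np.float64(-0.0267)), (np.float64(0.0129), np.float64(-0.0302)), (np.float64(0.0151), np.float64(-0.0338)), (np.float64(0.0173), np.float64(-0.0372)), (np.float64(0.0197), np.float64(-0.0406)), (np.float64(0.0221), np.float64(-0.0439)), (np.float64(0.0247), np.float64(-0.0472)), (np.float64(0.0273), np.float64(-0.0503)), (np.float64(0.0301), np.float64(-0.0534)), (np.float64(0.033), np.float64(-0.0564)), (np.float64(0.0359), np.float64(-0.0592)), (np.float64(0.0389), np.float64(-0.062)), (np.float64(0.042), np.float64(-0.0647))] abs 0.5069134561361419 0.005984130967843896
```

```bash
python3 -m inch '[-0.004,0.001,0,0,0,0,-1, -0.009,0.001,0,0,0,0,-1, -0.014,0.001,0,0,0,0,-1, -0.018,0.001,0,0,0,0,-1, -0.023,0.001,0,0,0,0,-1, -0.028,0.001,0,0,0,0,-1, -0.032,0.001,0,0,0,0,-1, -0.037,0,0,0,0,0,-1, -0.041,-0.001,0,0,0,0,-1, -0.046,-0.002,0,0,0,0,-1, -0.05,-0.003,0,0,0,0,-1, -0.055,-0.004,0,0,0,0,-1, -0.059,-0.005,0,0,0,0,-1, -0.064,-0.007,0,0,0,0,-1, -0.068,-0.008,0,0,0,0,-1, -0.072,-0.01,0,0,0,0,-1, -0.076,-0.012,0,0,0,0,-1, -0.08,-0.014,0,0,0,0,-1, -0.084,-0.016,0,0,0,0,-1]'
python3 - <<'E'
from meas import *
s=read_state();im=snapshot("wrist");print(s["ee_pos"],abs(s["qvel"]).max(),s["ft_force"])
cv2.imwrite("pics/w3.png",im)
E
```

```text
time_s: 6.4
ee_pos: [0.5673, -0.1446, 0.0523]
orientation: [-3.142, 0.0, -0.0]
ft_force: [2.5, -0.2, 0.4]
grip_width: -0.0003
[ 0.56734413 -0.14461457  0.05231173] 0.11195874064843268 [ 2.52343457 -0.19134697  0.40543824]
```

View pics/w3.png

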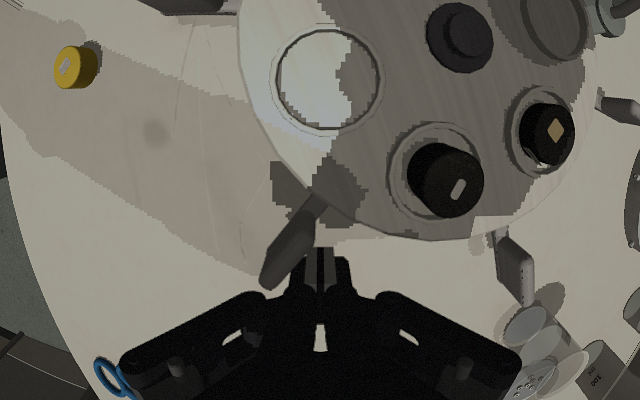

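```bash
python3 -m inch '[-0.004,-0.002,0,0,0,0,-1, -0.008,-0.005,0,0,0,0,-1, -0.012,-0.008,0,0,0,0,-1, -0.015,-0.01,0,0,0,0,-1, -0.019,-0.013,0,0,0,0,-1, -0.022,-0.016,0,0,0,0,-1, -0.026,-0.019,0,0,0,0,-1, -0.029,-0.023,0,0,0,0,-1, -0.032,-0.026,0,0,0,0,-1, -0.035,-0.029,0,0,0,0,-1, -0.038,-0.033,0,0,0,0,-1, -0.041,-0.037,0,0,0,0,-1, -0.043,-0.04,0,0,0,0,-1, -0.046,-0.044,0,0,0,0,-1, -0.048,-0.048,0,0,0,0,-1, -0.05,-0.052,0,0,0,0,-1, -0.053,-0.056,0,0,0,0,-1, -0.055,-0.061,0,0,0,0,-1, -0.056,-0.065,0,0,0,0,-1]'
python3 - <<'E'
from h import *
cv2.imwrite("pics/w4.png",snapshot("wrist"))
E
python3 -m inch '[-0.002,-0.004,0,0,0,0,-1, -0.003,-0.009,0,0,0,0,-1, -0.004,-0.013,0,0,0,0,-1, -0.006,-0.017,0,0,0,0,-1, -0.007,-0.022,0,0,0,0,-1, -0.008,-0.026,0,0,0,0,-1, -0.008,-0.031,0,0,0,0,-1, -0.009,-0.036,0,0,0,0,-1, -0.009,-0.04,0,0,0,0,-1, -0.009,-0.045,0,0,0,0,-1, -0.01,-0.049,0,0,0,0,-1, -0.009,-0.054,0,0,0,0,-1, -0.009,-0.059,0,0,0,0,-1, -0.009,-0.063,0,0,0,0,-1, -0.008,-0.068,0,0,0,0,-1, -0.008,-0.072,0,0,0,0,-1, -0.007,-0.077,0,0,0,0,-1, -0.006,-0.081,0,0,0,0,-1, -0.004,-0.086,0,0,0,0,-1]'
python3 - <<'E'
from h import *
s=read_state()
cv2.imwrite("pics/w5.png",snapshot("wrist"));cv2.imwrite("pics/s5.png",snapshot("side")); print(abs(s["qvel"]).max(),s["time_s"])
E
```

```text
time_s: 8.35
ee_pos: [0.5111, -0.0793, 0.0522]
orientation: [-3.141, 0.0, 0.001]
ft_force: [0.2, -0.9, 1.5]
grip_width: 0.0001
time_s: 10.3
ee_pos: [0.5075, 0.0065, 0.0523]
orientation: [-3.142, 0.0, 0.001]
ft_force: [-2.0, -0.8, 0.0]
grip_width: 0.0001
0.09552170456328773 10.3
```

View pics/w5.png

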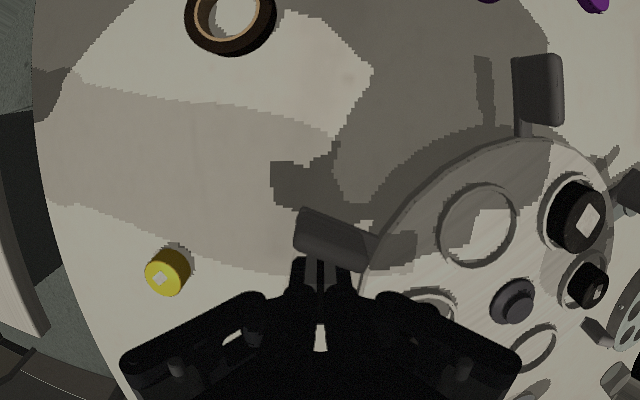

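View pics/s5.png

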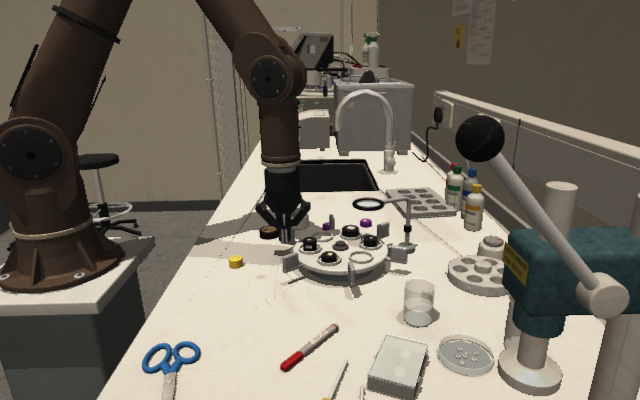

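```bash
python3 -m inch '[0.001,-0.004,0,0,0,0,-1, 0.002,-0.008,0,0,0,0,-1, 0.004,-0.012,0,0,0,0,-1, 0.006,-0.016,0,0,0,0,-1, 0.007,-0.019,0,0,0,0,-1, 0.009,-0.023,0,0,0,0,-1, 0.011,-0.027,0,0,0,0,-1, 0.013,-0.03,0,0,0,0,-1, 0.015,-0.034,0,0,0,0,-1, 0.017,-0.037,0,0,0,0,-1, 0.02,-0.041,0,0,0,0,-1, 0.022,-0.044,0,0,0,0,-1, 0.025,-0.047,0,0,0,0,-1, 0.027,-0.05,0,0,0,0,-1, 0.029,-0.0525,0,0,0,0,-1, 0.031,-0.0545,0,0,0,0,-1, 0.032,-0.0555,0,0,0,0,-1, 0.032,-0.0555,0,0,0,0,-1]'
python3 - <<'E'
from h import *
s=read_state()
for n in("wrist","scene","side"): cv2.imwrite(f"pics/{n}6.png",snapshot(n))
print(abs(s["qvel"]).max(),s["time_s"])
for n,c in(("scene",(145,280,290,440)),("side",(190,290,260,420))):
    a=cv2.imread(f"pics/{n}6.png")[c[0]:c[1],c[2]:c[3]]; cv2.imwrite(f"pics/{n}6z.png",cv2.resize(a,None,fx=4,fy=4,interpolation=2))
E
```

```text
time_s: 12.2
ee_pos: [0.5398, 0.062, 0.0523]
orientation: [-3.141, -0.0, -0.0]
ft_force: [-0.2, -0.9, -0.6]
grip_width: -0.0001
0.005937178545249 12.2
```

View pics/wrist6.png

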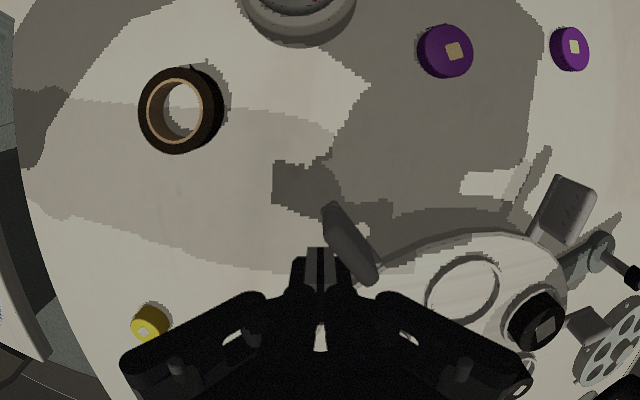

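View pics/side6z.png

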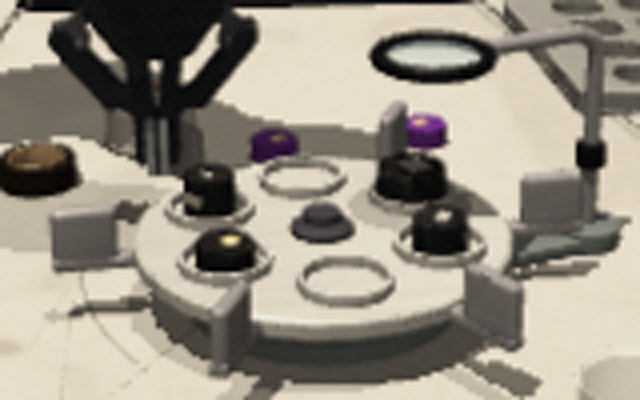

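View pics/scene6z.png

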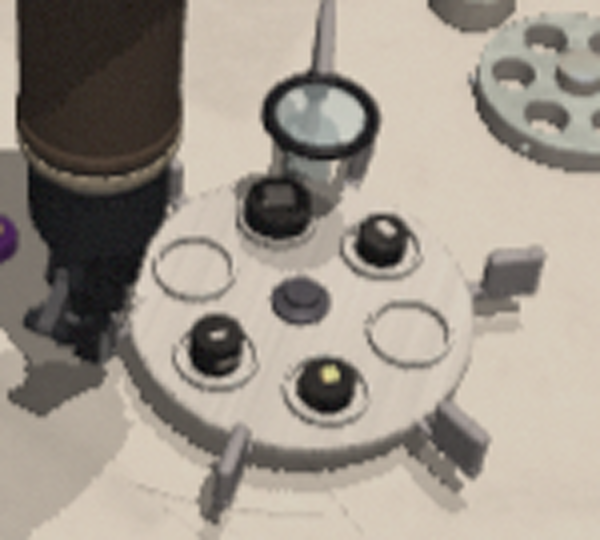

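```bash
cat > fit2.py <<'E'
from h import *
from scipy.optimize import least_squares
Z=.047
# sets of (cam,u,v,k,set)
O=[("scene",u,v,k,0) for u,v,k in [(357,200.5,0),(383.3,205.5,1),(392.8,225.5,2),(374.3,242.5,3),(346,235.5,4),(337.8,213.5,5)]]
O+=[("side",260+u/5,190+v/5,k,0) for u,v,k in [(365,222,5),(257,264,4),(292,330,3),(447,348,2),(556,298,1)]]
O+=[("scene",290+u/4,145+v/4,k,1) for u,v,k in [(194,268,3),(380,246,5),(408,334,0),(326,390,1),(215,353,2)]]
O+=[("side",260+u/4,190+v/4,k,1) for u,v,k in [(303,177,3),(210,208,2),(225,256,1),(345,281,0),(440,240,5)]]
lens={"scene":[(370.2,173.7)],"side":[(368.8,204),(260+435/4,190+55.5/4)]}
i={"scene":0,"side":1}
def f(p):
    r=[]
    for n,u,v,k,s in O:
        a=p[2+s]-k*np.pi/3; X=[p[0]+.068*np.cos(a),p[1]+.068*np.sin(a),Z]
        r+=list(proj(n,X)[0]+p[5+2*i[n]:7+2*i[n]]-(u,v))
    for n in lens:
        for q in lens[n]:
            r+=list(proj(n,[p[0]+.068*np.cos(p[4]),p[1]+.068*np.sin(p[4]),.135])[0]+p[5+2*i[n]:7+2*i[n]]-q)
    return r+list(p[5:])
s=least_squares(f,[.634,-.03,.74,-1.2,.37,0,0,0,0]);p=s.x
C=np.linalg.inv(s.jac.T@s.jac)*.16
d=np.degrees
print(p.round(4),"rms",np.sqrt(np.mean(s.fun**2)),"lens",d(p[4]),"±",d(C[4,4]**.5))
w0=d(p[2])-240; w1=d(p[3])-240
print("wide0",w0%360,"wide1",w1%360,"±",d(C[3,3]**.5),"to go",(d(p[4])-w1+180)%360-180)
print(s.fun.round(1))
E
python3 fit2.py
```

```text
[ 0.6338 -0.0302  0.7427 -1.4515  0.3722 -0.6345  0.1292  0.3509  0.8681] rms 0.369062612321955 lens 21.325152277772727 ± 0.647287033502264
wide0 162.55588106917065 wide1 36.832728662901104 ± 0.30124958003938124 to go -15.50757638512846
[-0.3 -1.   0.1 -0.2  0.2  0.7 -0.  -0.5 -0.2 -0.1  0.   0.3 -0.2 -0.3
  0.2 -0.1 -0.1 -0.3  0.2 -0.3 -0.3 -0.4  0.1 -0.2  0.4  0.4  0.4 -0.2
 -0.  -0.1  0.1  0.4 -0.1 -0.4  0.1 -0.5  0.   0.6  0.2 -0.6  0.2  0.5
 -0.1  0.7 -0.3  0.3 -0.2  0.5 -0.6  0.1  0.4  0.9]
```

```bash
python3 arc.py 135.6 121.1 8 | sed 's/np.float64//g'
```

```text
135.6 121.1 [((0.003), (-0.0029)), ((0.006), (-0.0058)), ((0.0092), (-0.0085)), ((0.0124), (-0.0112)), ((0.0157), (-0.0137)), ((0.0191), (-0.0161)), ((0.0226), (-0.0185)), ((0.0261), (-0.0207))] abs 0.53948960628847 0.06195556094776428
```

```bash
python3 -m inch '[0.003,-0.003,0,0,0,0,-1, 0.006,-0.006,0,0,0,0,-1, 0.009,-0.0085,0,0,0,0,-1, 0.0125,-0.011,0,0,0,0,-1, 0.0155,-0.0135,0,0,0,0,-1, 0.019,-0.016,0,0,0,0,-1, 0.0215,-0.018,0,0,0,0,-1, 0.024,-0.0195,0,0,0,0,-1, 0.0255,-0.0205,0,0,0,0,-1, 0.026,-0.0207,0,0,0,0,-1, 0.026,-0.0207,0,0,0,0,-1]'
python3 - <<'E'
from h import *
s=read_state()
for n in("scene","side"): cv2.imwrite(f"pics/{n}7.png",snapshot(n))
print(abs(s["qvel"]).max(),s["time_s"])
for n,c in(("scene",(145,280,290,440)),("side",(190,290,260,420))):
    a=cv2.imread(f"pics/{n}7.png")[c[0]:c[1],c[2]:c[3]]; cv2.imwrite(f"pics/{n}7z.png",cv2.resize(a,None,fx=4,fy=4,interpolation=2))
E
```

```text
time_s: 13.45
ee_pos: [0.5657, 0.0826, 0.0523]
orientation: [-3.141, -0.0, 0.0]
ft_force: [0.2, -0.3, -0.5]
grip_width: -0.0001
0.003018783009114434 13.45
```

View pics/side7z.png

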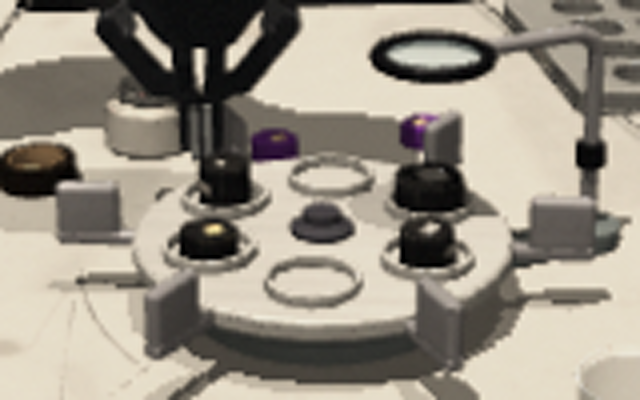

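View pics/scene7z.png

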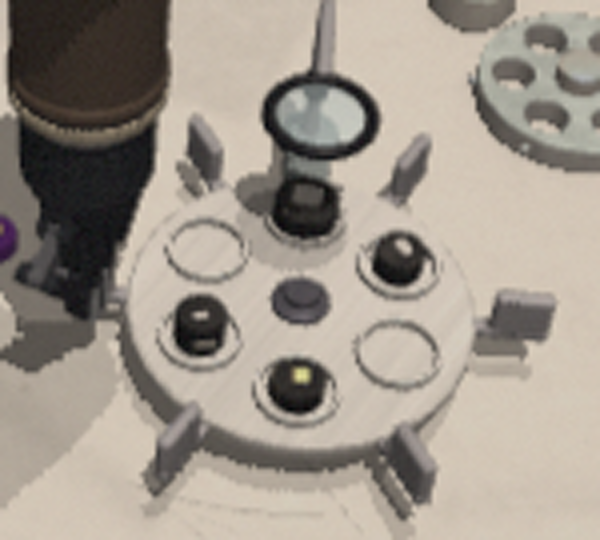

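```bash
cat > fit3.py <<'E'
exec(open("fit2.py").read().split("def f(p)")[0])
from scipy.optimize import minimize_scalar
O3=[("scene",290+u/4,145+v/4,k) for u,v,k in [(207,250,3),(398,264,5),(398,354,0),(295,392,1),(200,333,2)]]
O3+=[("side",260+u/4,190+v/4,k) for u,v,k in [(332,175,3),(225,195,2),(210,247,1),(313,281,0),(427,255,5)]]
off={"scene":(-.63,.13),"side":(.35,.87)}
def g(a0):
    r=[]
    for n,u,v,k in O3:
        a=a0-k*np.pi/3; r+=list(proj(n,[.6338+.068*np.cos(a),-.0302+.068*np.sin(a),Z])[0]+off[n]-(u,v))
    return r
s=least_squares(lambda q:g(q[0]),[-1.6]); w=np.degrees(s.x[0])-240
print(w%360,s.fun.round(1))
E
python3 fit3.py
```

```text
22.277919386697874 [ 0.1 -0.4  0.1  0.4  0.1 -0.2  0.3 -0.6 -0.2  0.4 -0.1 -0.   0.2  0.
 -0.2 -0.1 -0.1 -0.4  0.2 -0.1]
```

```bash
python3 -m inch '[-0.006,0.004,0,0,0,0,-1, -0.013,0.008,0,0,0,0,-1, -0.014,0.009,-0.02,0,0,0,-1, -0.014,0.009,-0.06,0,0,0,-1, -0.014,0.009,-0.105,0,0,0,-1, -0.014,0.009,-0.15,0,0,0,-1, -0.014,0.009,-0.19,0,0,0,-1, -0.008,0.016,-0.208,0,0,0,-1, 0.015,0.042,-0.208,0,0,0,-1, 0.042,0.073,-0.208,0,0,0,-1, 0.07,0.105,-0.208,0,0,0,-1, 0.096,0.135,-0.208,0,0,0,-1, 0.118,0.158,-0.208,0,0,0,-1, 0.131,0.17,-0.208,0,0,0,-1, 0.131,0.17,-0.208,0,0,0,-1, 0.131,0.17,-0.208,0,0,0,-1]'
python3 - <<'E'
from meas import *
s=read_state();im=snapshot("wrist");cv2.imwrite("pics/w8.png",im);print(s["ee_pos"],abs(s["qvel"]).max(),s["time_s"])
import json;json.dump([list(s["ee_pos"]),list(s["orientation"])],open("s8.json","w"))
cv2.imwrite("pics/w8z.png",cv2.resize(im[0:240,140:440],None,fx=2.5,fy=2.5,interpolation=2))
E
```

```text
time_s: 15.15
ee_pos: [0.6959, -0.0879, 0.2598]
orientation: [-3.141, 0.002, 0.002]
ft_force: [-0.6, -0.6, -0.5]
grip_width: -0.0001
[ 0.69586615 -0.08785478  0.25978334] 0.02365231279351023 15.15
```

View pics/w8z.png

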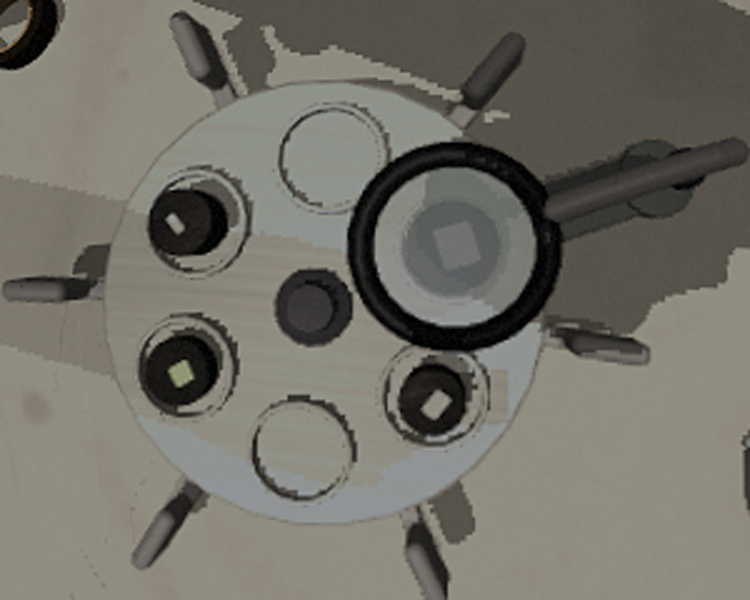

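```bash
cat > an.py <<'E'
from h import *
import json,sys
def unproj(uv,z,s):
    c=camera_info("wrist");H=c["hand_eye"]; d=(np.array(uv)-(c["cx"],c["cy"]))/c["fx"]; th=np.hypot(*d)
    v=np.array([*(d/th*np.sin(th)),np.cos(th)]); R=Ro.from_rotvec(s[1])
    v=R.apply(H[:3,:3]@v); o=R.apply(H[:3,3])+s[0]
    return (o+v*(z-o[2])/v[2])[:2]
s=json.load(open("s8.json"))
Z=lambda u,v:(140+(u+.5)/2.5-.5,(v+.5)/2.5-.5)
# ring outer contour, dark threshold
g=cv2.cvtColor(cv2.imread("pics/w8.png"),6)
m=np.zeros_like(g); m[50:145,275:370]=(g[50:145,275:370]<45)*255
n,l,st,ce=cv2.connectedComponentsWithStats(m); k=1+st[1:,4].argmax(); print(st[k],ce[k])
cs,_=cv2.findContours(np.uint8(l==k),cv2.RETR_CCOMP,cv2.CHAIN_APPROX_NONE)
def cfit(P):
    A=np.c_[2*P,np.ones(len(P))];q=np.linalg.lstsq(A,(P**2).sum(1),rcond=None)[0];return q[:2],np.sqrt(q[2]+q[0]**2+q[1]**2)
for c in sorted(cs,key=len)[-2:]:
    P=np.array([unproj(x[0],.135,s) for x in c])
    for _ in range(4):
        ctr,r=cfit(P); e=abs(np.hypot(*(P-ctr).T)-r); P=P[e<max(.0012,2*e.std())]
    print("lens circle",ctr.round(4),r.round(4),len(P),len(c))
A={}
for nm,(u,v),z in [("spec",(452,250),.063),("hub",(313,306),.055),("pA",(333,158),.049),("pB",(200,221),.049),("pC",(188,366),.049),("pD",(303,449),.049),("pE",(436,395),.049)]:
    A[nm]=unproj(Z(u,v),z,s)
P=np.array([A[k] for k in("pA","pB","pC","pD","pE")]); c,r=cfit(P); print("pockets centre",c.round(4),r.round(4))
for k in A: d=A[k]-c; print(k,A[k].round(4),np.degrees(np.arctan2(d[1],d[0])).round(1),np.hypot(*d).round(4))
d=ctr-c; print("lens ang",np.degrees(np.arctan2(d[1],d[0])),np.hypot(*d))
E
python3 an.py
```

```text
[ 279   57   91   84 2366] [322.9353339   97.59382925]
lens circle [ 0.6963 -0.0027] 0.027 187 187
lens circle [ 0.6966 -0.0025] 0.0345 232 267
pockets centre [ 0.6357 -0.0265] 0.0664
spec [ 0.6956 -0.0031] 21.3 0.0643
hub [ 0.6353 -0.0262] 146.7 0.0004
pA [0.6442 0.0391] 82.6 0.0661
pB [0.5832 0.0146] 142.0 0.0666
pC [ 0.5741 -0.0516] -157.8 0.0665
pD [ 0.6269 -0.0919] -97.6 0.0661
pE [ 0.6883 -0.0675] -37.9 0.0667
lens ang 21.443498705893198 0.06549939876081932
```

Run:
```python
from h import *
for n in("scene","side"):
    cv2.imwrite(f"pics/{n}9.png",snapshot(n))
    for l in("beaker","black_tape","bench_timer"):
        for d in spot_in(l,n)[:2]: print(n,l,round(d["conf"],2),toworld(n,d["at"]).round(3))
```

```text
scene beaker 0.61 [ 0.746 -0.245  0.046]
scene beaker 0.32 [ 0.619 -0.035  0.042]
scene black_tape 0.84 [0.453 0.14  0.018]
scene black_tape 0.61 [0.699 0.004 0.136]
scene bench_timer 0.56 [0.515 0.197 0.035]
side beaker 0.82 [ 0.756 -0.267  0.049]
side black_tape 0.67 [0.457 0.126 0.013]
side bench_timer 0.89 [0.531 0.185 0.028]
```

```bash
sleep 1; python3 -c "
import cv2,numpy as np
a=cv2.imread('pics/side9.png')[170:330,220:470];cv2.imwrite('pics/side9z.png',cv2.resize(a,None,fx=3,fy=3,interpolation=2))"
```

```text
(no output)
```

View pics/side9z.png

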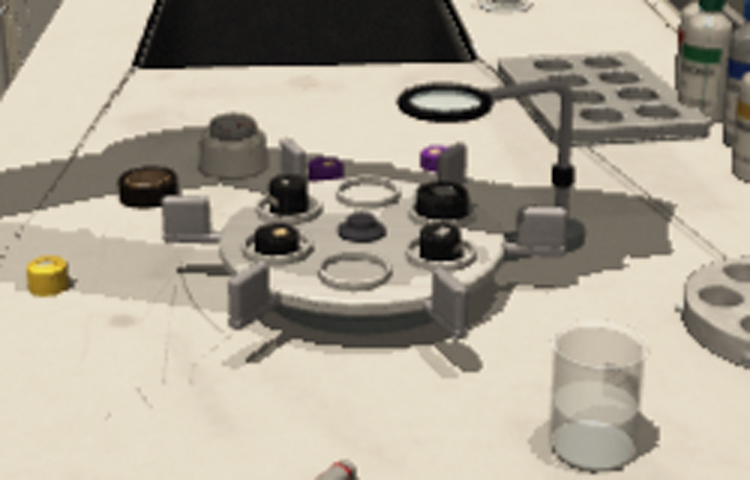

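The side view shows all four specimens flat in their pockets, the wide one below the lens, and the bystanders where they stood.

```bash
python3 -c "
from bench import *
print(hand_in())"
```

```text
the job is handed in; nothing more can be done
None
```

The widest specimen is under the magnifier, about 1 mm off centre, and the job is handed in after about 15.5 s of the 45 s.

I pushed one tab with the closed fingertips, turning the carousel about 140° clockwise (seen from above) in gentle steps. The force readings printed after each move stayed under about 3 N. I then backed off and lifted clear, so the robot is touching nothing.

- **Centring:** seen from directly above with the wrist camera, the specimen is about 1.2 mm from the lens centre. Its pocket is at about 22.3° and the lens at about 21.4°, roughly 1 mm apart. I left that rather than nudge it again.
- **Specimens:** all four look flat in their pockets in the last wrist and side pictures.
- **Bystanders:** the beaker and tape came out within 4 mm of their starting positions from both cameras. The timer did too from the scene camera. The side camera had no usable starting position for the timer, and its last reading was about 20 mm from the scene camera's. The finger path never went near the timer.
- **Disagreement:** the wrist view put the carousel axis about 4 mm from where the fixed cameras put it. This does not affect the centring, which was measured within one wrist picture.

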